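# Hang the strainer basket behind the gravity flap

### The arm

A 6-joint arm with a two-finger parallel gripper is mounted at the origin on the work surface. World frame = base frame: x ahead of the robot, y to its left, z up, the work surface at z = 0. Lengths are in m, angles in rad, forces in N, time in s.
With the tool pointing down it reaches from about 0.325 to 0.9 m from the base axis. Payload 6.1 kg.
Tool frame: the origin (TCP) lies between the finger pads; the fingertips stand 14 mm ahead of it and the grasp point (between the pads) lies 5 mm behind it (env.tips_ahead is the distance from the TCP to the fingertips, in m); z points along the fingers, x is the direction in which the jaws open and shut, and the axes are right-handed (so a half turn about z gives the same grasp; the last joint's range is limited). The gripper opens to 87 mm and grips with 3 to 60 N. Pads are 19 mm wide; open, the fingers measure 117 mm over their backs; the gripper's body (75 mm by 190 mm) begins 51 mm behind the grasp point.
Start: joints at [1.144, 0.22, 1.526, -0, 1.395, -0.126], TCP at [0.185, 0.597, 0.237] pointing down, gripper open.
Joint ranges: [-2.98, 2.98], [-0.91, 2.08], [0.09, 2.57], [-1.24, 4.39], [0.2, 2.65], [-2.68, 2.68]. Speed limits (rad/s): [2.57, 2.57, 3.01, 3.14, 3.14, 3.14].

### API

Orientations are given as a 3x3 rotation matrix whose columns are the frame's x, y, z axes.
In Python, from station import env, hand, get_obs, read_camera, finish_job gives the robot as it stands. Calls block until the motion is done:
- env.move_ptp(position, orientation): joint-space move of the TCP to a pose.
- env.servo_line(position, ori=None, max_speed=0.15, stop_force=None): straight line of the TCP; ori=None keeps the orientation; max_speed is the mean speed in m/s. With stop_force (N) it stops when the force on the tool has changed by that much, and returns True; else False.
- env.goto_joints(angles): joint-space move.
- hand.gripper_to(opening): finger opening in m; the grip force is fixed at half the most; returns when the fingers have stopped.
- env.hold(seconds).
- env.solve_ik(position, orientation): joint angles nearest the present ones, or None.
- get_obs(): the state.
- read_camera(name): name is "side" or "top"; returns a dict with "image" (400x640x3 uint8, red, green, blue), "fov_y" (degrees; the focal length in pixels is half the picture's height over the tangent of half this angle, whatever the lens; pixels are square), "cx", "cy" (the principal point, pixels), "extrinsics" (4x4, takes a point from world to camera coordinates). Camera axes: x right, y down, z forward; pixel columns grow to the right and rows downward; lengths in m; the calibration is good to about 2 mm. A picture is of the moment at which its call begins. There is no depth.
A pose or a line that the arm cannot do raises env.MotionError and nothing moves.
- finish_job(): hands the job in, once; it reports no verdict.
The state is a dict: "t": time; "joint_pos": joint angles; "joint_velocities": joint speeds; "effort": joint torques, N m; "position": TCP position; "tool_rot": TCP orientation; "wrist_force": force on the tool from outside, world axes, zero at the start; "wrist_torque": the same for the moment, N m; "grip_width": finger opening in m.
Only numpy, scipy, OpenCV 4.12 (cv2) and the standard library are available. Lean on these libraries where they do the work, as an engineer would, in place of code of your own. Each camera call takes 0.05 s, during which the arm holds its last target. There are 200 camera calls.

### The job

Take the strainer basket that has an eye, thread its eye onto the peg of the stand so that it lifts the hanging flap and the flap falls shut behind it, then draw the basket back against the shut flap with a steady light pull of about 6 to 10 newtons for a moment to prove that the flap holds. Leave the basket hanging still on the peg behind the flap. Work gently, never bearing on the stand with more than 20 newtons, and leave the other things on the bench where they are.

Things in the scene. Friction and masses are not known exactly. Their poses are not given: they have to be found in the camera images.
- basket_tab (a point): centre of the flat upright grip tab on top of the loose steel strainer basket that has an eye (0.18 to 0.34 kg). Tab 8 mm thick (this point's x), 26 mm wide (y), 40 mm tall (z up, 22 mm below this point to 18 mm above). The basket stands upright on the bench, this point 148 mm above its underside; cup 52 mm in diameter, 60 mm tall
- basket_eye (a point): centre of the basket's eye, 43 mm straight below the tab's centre: a rectangular opening 28 mm wide (y) and 30 mm high (z) in a flat loop 6 mm thick (x) of bars 6 mm wide, threaded along x, alike from both sides. Lower bar 15 to 21 mm below this point, upper bar 15 to 21 mm above; hung on the peg, this point is 9 mm below the peg's axis
- peg_root (a point): where the level peg leaves the post's face, on the peg's axis, 210 mm above the bench. The peg is a steel rod 12 mm in diameter, sticking out along this point's -x (z up). It is screwed in to a depth that is not reported: its tip stands 66 mm out, give or take 8 mm, so the flap must be felt for. The flap's hinge pin is 4 mm short of the tip and 9 mm below the peg's axis
- flap (a joint): angle (rad) of the steel flap under the peg's tip: 0 hanging straight down, stopped from swinging outward; grows as its lower end swings inward and up towards the post (to 1.45). 40 g, no spring: it falls back by its weight. An eye pushed in with its centre 4 mm below the peg's axis lifts it to about 1.2; it drops when that centre is about 30 mm inward of the hinge pin
- basket: the strainer basket with the eye: origin at the centre of its underside, z up, x through the eye
- stand: hanging stand, fixed to the bench: origin under the post at bench level, peg along its -x, post's face 14 mm out. Post 28 mm by 34 mm, ending 10 mm above the peg's axis; foot 120 mm by 110 mm, 12 mm thick. Its flap is a plate 18 mm wide (y) and 4 mm thick that hangs from the hinge pin (8 mm in diameter, 14 mm wide) to 36 mm below the peg's axis. All of it is rigid and stiff
- plain_basket: bystander: a strainer basket with the same cup (52 mm in diameter, 60 mm tall) but neither eye nor tab; origin under its centre
- clamp_ring: bystander: steel ring 68 mm in diameter, 14 mm tall; origin under its centre
- cap_a: bystander: white cap 44 mm in diameter, 16 mm tall; origin under its centre
- cap_b: bystander: another such cap
- spanner: bystander: spanner 160 mm long lying flat along its x
- lid: bystander: steel housing lid 90 mm in diameter with a stud, 30 mm tall; origin under its centre
Things that resemble listed ones, but are neither listed nor needed, are in the scene too. Leave any blue or yellow look-alike of the basket alone. What is shaped like the stand but green is not meant.

How it is judged:
By the outcome, as a careful person would: the job done as asked, in the order asked, and still so for the second after the job is handed in, with the robot touching nothing.
It also fails if it takes over 72 s, if anything falls off the work surface, if the arm or the gripper's body presses on something with over 40 N, if the wrist force passes 120 N, or if a joint passes its speed limit or range.

## Working session

There is one attempt and no reset: what is moved stays moved. The work goes in short steps, each a Python script; the robot and the scene stay as the last script left them, time stands still between calls to the robot, and variables do not carry over. Pictures are saved under pics/ and viewed, about 8 in all and at most 12, crops included, and the job is handed in when it is done.

```bash
ls; mkdir -p pics; python3 - <<'E'
from station import *
import cv2,numpy as np
np.set_printoptions(precision=4,suppress=True)
for n in("side","top"):
    c=read_camera(n); cv2.imwrite(f"pics/{n}0.png",cv2.cvtColor(c["image"],cv2.COLOR_RGB2BGR))
    print(n,c["fov_y"],c["cx"],c["cy"],[k for k in c]);print(c["extrinsics"])
print(get_obs())
E
```

```text
pics
side 57.21941898275068 322.53394470242694 197.28804911249534 ['image', 'fov_y', 'cx', 'cy', 'extrinsics']
[[ 0.7049 -0.7091 -0.0174 -0.3806]
 [-0.5005 -0.4798 -0.7206  0.372 ]
 [ 0.5026  0.5167 -0.6931  0.8822]
 [ 0.      0.      0.      1.    ]]
top 45.54414943542042 315.6569823251686 198.6488204219292 ['image', 'fov_y', 'cx', 'cy', 'extrinsics']
[[-0.0115 -0.9997  0.0234 -0.0093]
 [-0.9934  0.0087 -0.1143  0.5351]
 [ 0.1141 -0.0246 -0.9932  1.3089]
 [ 0.      0.      0.      1.    ]]
{'t': 0.1, 'joint_pos': array([ 1.1439,  0.2212,  1.5275, -0.    ,  1.3947, -0.1261]), 'joint_velocities': array([-0.0013, -0.0046, -0.0007,  0.0009,  0.0006, -0.0004]), 'effort': array([  0.001 , -49.595 , -38.8516,   0.0703,   0.0516,  -0.    ]), 'position': array([0.185 , 0.5965, 0.2355]), 'tool_rot': array([[ 0.2962,  0.9551, -0.0007],
       [ 0.9551, -0.2962, -0.0016],
       [-0.0017, -0.0002, -1.    ]]), 'wrist_force': array([-0.2443,  0.0096, -0.2471]), 'wrist_torque': array([ 0.0272, -0.0303,  0.0241]), 'grip_width': 0.08665052886474693}
```

View pics/side0.png

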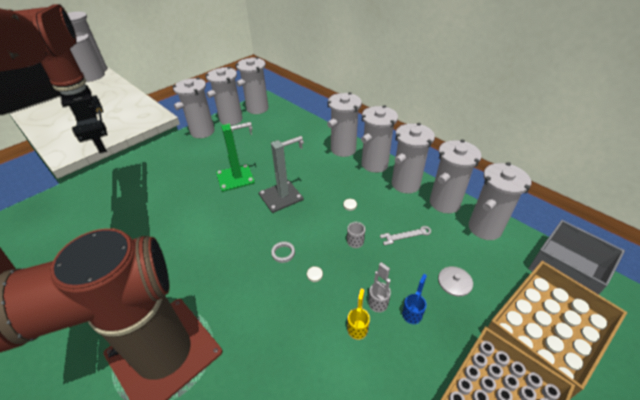

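View pics/top0.png

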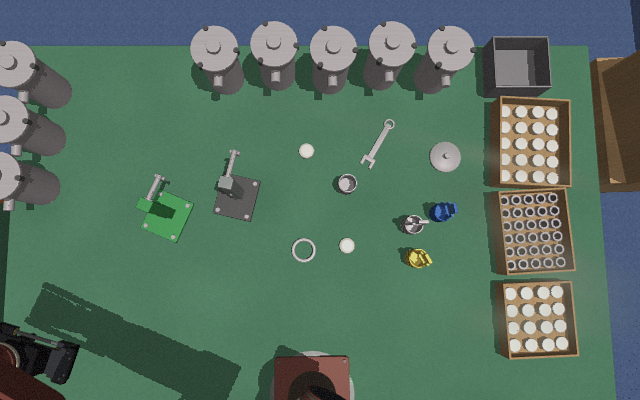

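The images show three tabbed baskets. Steel/grey is at side (379,290), top (414,224); yellow at side (358,320); blue at side (415,305). The steel one fits the description. There are two stands: grey at side (281,175), top (236,190), which is the one meant, and green, which is not. I'll enlarge both candidates in one mosaic.

```bash
python3 - <<'E'
import cv2,numpy as np
s=cv2.imread("pics/side0.png");t=cv2.imread("pics/top0.png")
def c(i,x,y,w,h,W=400,H=300):return cv2.resize(i[y:y+h,x:x+w],(W,H),interpolation=cv2.INTER_CUBIC)
m=np.vstack([np.hstack([c(s,340,255,80,60),c(s,250,130,80,60+0)]),np.hstack([c(t,385,195,80,60),c(t,205,145,80,60)])])
m=np.vstack([np.hstack([c(s,340,255,80,60),c(s,240,125,120,90)]),np.hstack([c(t,385,195,80,60),c(t,195,140,100,75)])])
cv2.imwrite("pics/m1.png",m)
E
```

```text
(no output)
```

View pics/m1.png

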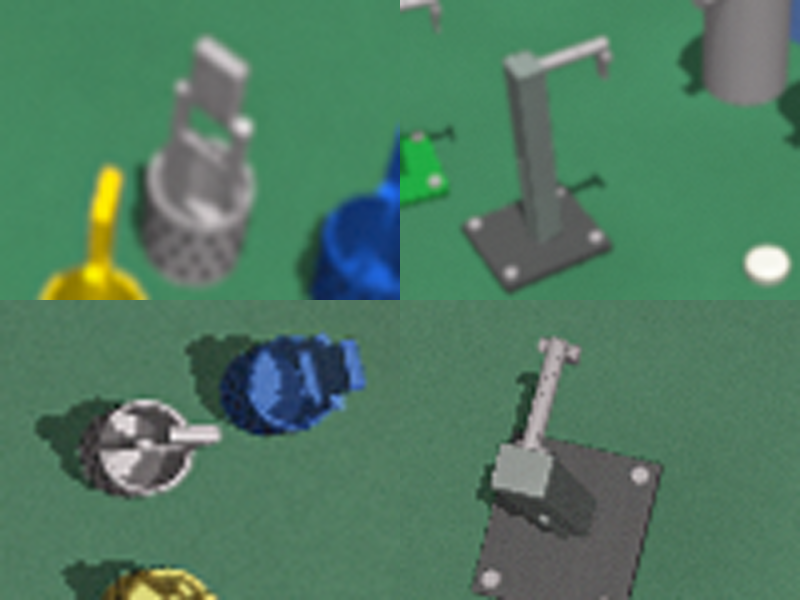

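The top-left crop confirms the grey basket with the eye loop and flat tab, and the right crops show the grey stand with a peg and flap. The pixels that matter:
- **Basket:** tab top edge at side (381,263)–(389,269) and top (419,222)–(429,221); cup rim at top (414,224).
- **Stand:** peg root at about top (228,177), tip at about top (234,150).

Next I'll turn these into positions.

```bash
cat > h.py <<'E'
from station import *
import cv2,numpy as np
np.set_printoptions(precision=4,suppress=True)
def ray(c,px):
    px=np.atleast_2d(np.float64(px)); f=200/np.tan(np.radians(c["fov_y"]/2)); E=c["extrinsics"]; R,t=E[:3,:3],E[:3,3]
    d=np.c_[(px[:,0]-c["cx"])/f,(px[:,1]-c["cy"])/f,np.ones(len(px))]@R
    return -R.T@t,d
def plane(c,px,z):
    o,d=ray(c,px); return o+d*((z-o[2])/d[:,2])[:,None]
def tri(c1,p1,c2,p2):
    (o1,d1),(o2,d2)=ray(c1,p1),ray(c2,p2); d1,d2=d1[0],d2[0]
    s=np.linalg.lstsq(np.c_[d1,-d2],o2-o1,rcond=None)[0]
    a,b=o1+s[0]*d1,o2+s[1]*d2; return (a+b)/2,np.linalg.norm(a-b)
def proj(c,P):
    f=200/np.tan(np.radians(c["fov_y"]/2)); q=c["extrinsics"][:3,:3]@P+c["extrinsics"][:3,3]
    return np.array([c["cx"]+f*q[0]/q[2],c["cy"]+f*q[1]/q[2]])
E
python3 - <<'E'
from h import *
s,t=read_camera("side"),read_camera("top")
print("tab top mid tri",tri(s,(385,266),t,(424,222)))
print("tab top side pts z.166",plane(s,[(380.6,262.8),(388.8,269.2)],.166)[:,:2])
print("tab top top pts",plane(t,[(419.5,222.3),(428.6,221.3)],.166)[:,:2])
print("cup rim top",plane(t,[(414,224.4)],.06)); 
print("root tri",tri(s,(282,144.2),t,(228,176.75)),"tip",tri(s,(301.5,137.6),t,(234.25,150.5)))
g=cv2.cvtColor(t["image"],cv2.COLOR_RGB2HSV)
# foot mask: dark, low saturation
m=((g[...,1]<45)&(g[...,2]<95)).astype(np.uint8); 
r=np.zeros_like(m); r[168:225,208:265]=m[168:225,208:265]
cs=max(cv2.findContours(r,0,2)[0],key=cv2.contourArea)
W=plane(t,cs[:,0].astype(float),.012)[:,:2].astype(np.float32)
print("foot rect",cv2.minAreaRect(W))
pm=((g[...,1]<50)&(g[...,2]>120)).astype(np.uint8); r=np.zeros_like(pm); r[145:176,222:245]=pm[145:176,222:245]
yy,xx=np.nonzero(r); P=plane(t,np.c_[xx,yy],.213)[:,:2]
print(len(P),cv2.fitLine(P.astype(np.float32),cv2.DIST_HUBER,0,.001,.001).ravel(),P.min(0),P.max(0))
for y in range(145,192): print(y,xx[yy==y].min() if (yy==y).any() else '',xx[yy==y].max() if (yy==y).any() else '',end='; ')
E
```

```text
tab top mid tri (array([ 0.4592, -0.2858,  0.166 ]), np.float64(0.0040449018399845655))
tab top side pts z.166 [[ 0.461  -0.274 ]
 [ 0.4599 -0.2987]]
tab top top pts [[ 0.457  -0.2729]
 [ 0.4593 -0.2961]]
cup rim top [[ 0.4581 -0.2833  0.06  ]]
root tri (array([0.5704, 0.2019, 0.2117]), np.float64(0.001757625049480111)) tip (array([0.6366, 0.187 , 0.2097]), np.float64(0.0038608015729575335))
foot rect ((0.5448874235153198, 0.2099960744380951), (0.10986576974391937, 0.11919942498207092), 76.0498275756836)
139 [ 0.9631 -0.2691  0.6089  0.1943] [0.5738 0.176 ] [0.6381 0.2095]
145  ; 146  ; 147  ; 148  ; 149 230 234; 150 230 236; 151 229 239; 152 229 239; 153 232 239; 154 231 238; 155 231 235; 156 231 234; 157 231 234; 158 230 234; 159 230 234; 160 230 234; 161 230 233; 162 229 233; 163 229 232; 164 229 232; 165 228 232; 166 228 232; 167 228 231; 168 228 231; 169 227 231; 170 227 231; 171 227 230; 172 227 230; 173 226 230; 174 226 229; 175 225 229; 176  ; 177  ; 178  ; 179  ; 180  ; 181  ; 182  ; 183  ; 184  ; 185  ; 186  ; 187  ; 188  ; 189  ; 190  ; 191  ;
```

The measurements agree with the given sizes:
- **Tab:** triangulates to z = 0.166, as it must. Centre is about (0.459, -0.285), yaw about 0.
- **Foot:** the rectangle measures 110×119 mm, and the peg heading is -13.95°.
- **Peg:** root height is 0.2117 against 0.210, with length about 68 mm.

Now the grasp.

```bash
cat >> h.py <<'E'
def R(yaw,flip=0):
    a=np.radians(yaw)+flip*np.pi; c,s=np.cos(a),np.sin(a)
    return np.array([[c,s,0],[s,-c,0],[0,0,-1.]])
YAW=-13.95
p=np.array([np.cos(np.radians(YAW)),np.sin(np.radians(YAW)),0]); n=np.array([-p[1],p[0],0])
root=np.array([.5704,.2019,.210]); root=root+n*(n@(np.array([.6089,.1943,.21])-root))*.6
E
python3 - <<'E'
from h import *
print(root)
for f in(0,1):
    print(f,env.solve_ik([.459,-.285,.146],R(1.5,f)),env.solve_ik(root+.13*p+[0,0,.034],R(YAW,f)))
f=0 if env.solve_ik([.459,-.285,.146],R(1.5,0)) is not None and env.solve_ik(root+.03*p+[0,0,.034],R(YAW,0)) is not None else 1
print("flip",f)
hand.gripper_to(.045)
env.move_ptp([.459,-.285,.26],R(1.5,f))
t=read_camera("top");s=read_camera("side")
m=np.hstack([cv2.resize(s["image"][205:325,320:440],(400,400)),cv2.resize(t["image"][165:265,370:470],(400,400))])
cv2.imwrite("pics/m2.png",m[...,::-1]); print(get_obs()["t"],get_obs()["position"])
E
```

```text
[0.5707 0.203  0.21  ]
0 [-0.7017  0.103   1.8357 -0.      1.2029 -0.7278] [ 0.1318  0.4378  1.2411 -0.      1.4626  0.3753]
1 [-0.7017  0.103   1.8357 -0.      1.2029  2.4138] None
flip 0
4.4917 [ 0.4593 -0.2845  0.26  ]
```

View pics/m2.png

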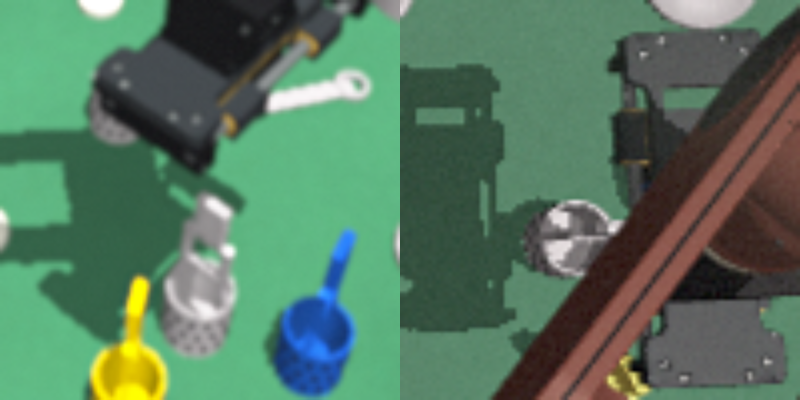

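The view shows the gripper above the grey basket: tab at side crop (213,215), blue and yellow clear of the jaws. Descend and grasp.

```bash
python3 - <<'E'
from h import *
q=R(1.5)
print(env.servo_line([.459,-.285,.147],max_speed=.08,stop_force=5))
hand.gripper_to(0.0); o=get_obs(); print(o["grip_width"],o["position"],o["wrist_force"])
env.servo_line([.459,-.285,.20],max_speed=.08); env.hold(.2)
o=get_obs(); print(o["t"],o["grip_width"],o["position"],o["wrist_force"],o["wrist_torque"])
s,t=read_camera("side"),read_camera("top")
m=np.hstack([cv2.resize(s["image"][225:325,320:420],(400,400)),cv2.resize(t["image"][175:275,365:465],(400,400))])
cv2.imwrite("pics/m3.png",m[...,::-1])
E
```

```text
False
0.007588019940489811 [ 0.4588 -0.2848  0.1467] [-0.2298 -0.083  -0.8398]
7.7917 0.007437661091069456 [ 0.4586 -0.2847  0.1993] [-0.9143 -0.0528 -2.8467] [-0.0889  0.0254  0.0227]
```

View pics/m3.png

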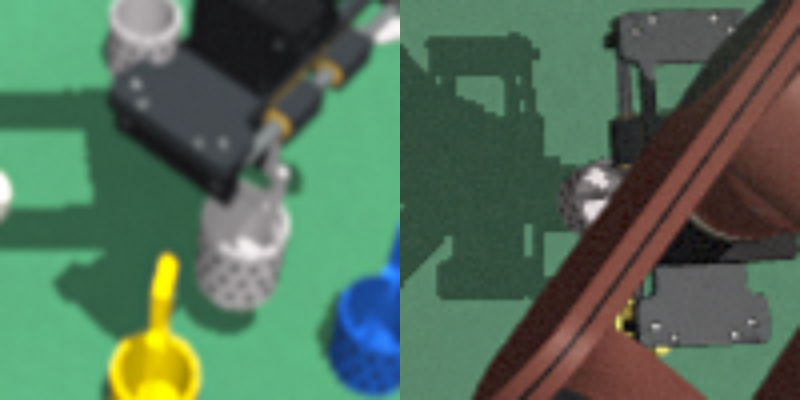

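The basket is lifted clear of the bench: cup in side crop at (242,240), grip width 7.5 mm, about 2.6 N of weight. Carry it to a point in front of the peg tip.

```bash
python3 - <<'E'
from h import *
env.servo_line([.459,-.285,.26],max_speed=.15)
env.move_ptp([.70,.05,.26],R(YAW))
env.servo_line(root+.110*p+[0,0,.0377],ori=R(YAW),max_speed=.15); env.hold(.3)
o=get_obs(); print(o["t"],o["position"],o["grip_width"],o["wrist_force"],(o["position"]-root)@p,(o["position"]-root)@n)
s,t=read_camera("side"),read_camera("top")
E0=o["position"]-[0,0,.0417]
for k in(s,t): print("eye",proj(k,E0),"root",proj(k,root),"tip",proj(k,root+.068*p))
m=np.hstack([cv2.resize(s["image"][110:190,265:345],(400,400),interpolation=2),cv2.resize(t["image"][115:195,200:280],(400,400),interpolation=2)])
cv2.imwrite("pics/m4.png",m[...,::-1])
E
```

```text
11.275 [0.6777 0.1757 0.2478] 0.007867924140636749 [ 0.2406 -0.1088 -3.3245] 0.11042027415501421 -0.0007025363696689314
eye [312.7903 134.649 ] root [281.6011 144.5211] tip [300.9684 137.6488]
eye [239.63   133.8519] root [227.8685 176.4643] tip [234.8375 149.8245]
```

View pics/m4.png

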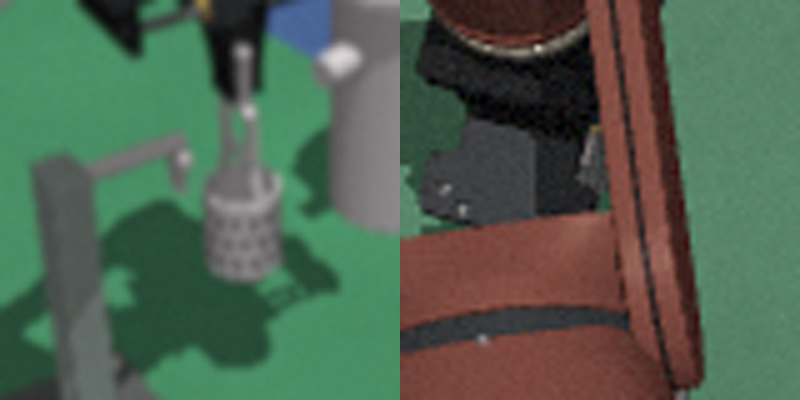

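The side crop shows the eye opening at about (238,128), against a predicted (239,123). The peg tip is at (183,135), against (180,138). Lateral and height fit within about 1 mm, so I'll insert slowly with force guarding.

```bash
python3 - <<'E'
from h import *
for d in(.078,.066,.056,.046,.038,.033,.030):
    st=env.servo_line(root+d*p+[0,0,.0377],ori=R(YAW),max_speed=.04,stop_force=4); o=get_obs(); F=o["wrist_force"]
    print(d,st,o["t"],"d=%.4f z=%.4f"%((o["position"]-root)@p,o["position"][2]),"Fp %.2f Fn %.2f Fz %.2f"%(F@p,F@n,F[2]),o["wrist_torque"])
    if st: break
s=read_camera("side")
cv2.imwrite("pics/m5.png",cv2.resize(s["image"][110:190,255:335],(600,600),interpolation=2)[...,::-1])
E
```

```text
0.078 False 12.325 d=0.0781 z=0.2478 Fp -0.31 Fn -0.19 Fz -3.06 [-0.1017  0.035   0.0132]
0.066 False 12.775 d=0.0658 z=0.2478 Fp 0.27 Fn 0.03 Fz -2.01 [-0.1082  0.0313 -0.0347]
0.056 False 13.175 d=0.0557 z=0.2477 Fp 0.70 Fn 0.15 Fz -2.56 [-0.0888  0.0913  0.0211]
0.046 False 13.575 d=0.0457 z=0.2478 Fp 0.52 Fn 0.80 Fz -2.93 [-0.1398  0.0744 -0.048 ]
0.038 False 13.925 d=0.0378 z=0.2478 Fp -0.56 Fn 0.63 Fz -2.13 [-0.0951  0.048  -0.0148]
0.033 False 14.2 d=0.0328 z=0.2477 Fp 1.05 Fn -0.25 Fz -2.98 [-0.0709  0.07    0.0697]
0.03 False 14.45 d=0.0299 z=0.2477 Fp 0.05 Fn -0.70 Fz -2.89 [-0.0767  0.0797 -0.0052]
```

View pics/m5.png

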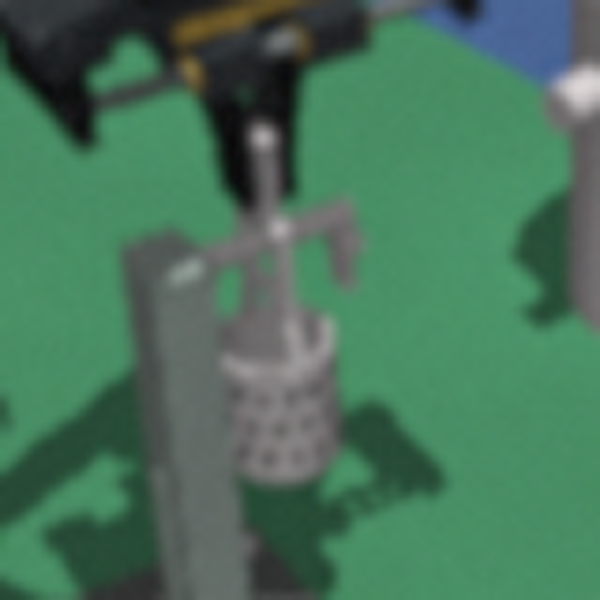

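The eye is on the peg, and the flap at (345,255) hangs straight down behind it. Now draw back until contact, then set a steady pull of about 8 N.

```bash
python3 - <<'E'
from h import *
def avg(T=.2,k=8):
    f=[]
    for _ in range(k): env.hold(T/k); f.append(get_obs()["wrist_force"])
    return np.mean(f,0)
P=lambda d: root+d*p+[0,0,.0377]
env.servo_line(P(.045),ori=R(YAW),max_speed=.03); b=avg(.3); print("base",b@p)
st=env.servo_line(P(.066),max_speed=.008,stop_force=3.5); d=(get_obs()["position"]-root)@p
print("contact",st,d,get_obs()["t"])
if st:
    F=-(avg()-b)@p; print("F",F)
    for i in range(25):
        if 7.3<F<8.8: break
        d+=float(np.clip((8-F)*5e-5,-3e-4,3e-4)); env.servo_line(P(d),max_speed=.005); F=-(avg(.15)-b)@p; print("%.4f %.4f %.2f"%(d,(get_obs()["position"]-root)@p,F))
    for _ in range(4): print("hold %.2f"%(-(avg(.3)-b)@p))
    o=get_obs();print(o["t"],o["grip_width"],o["wrist_force"],o["position"])
E
```

```text
base -0.11589247589762502
contact True 0.06017075651105321 17.2417
F 0.03655410831127735
0.0605 0.0604 0.05
0.0608 0.0607 0.35
0.0611 0.0609 1.55
0.0614 0.0610 3.59
0.0616 0.0612 5.24
0.0617 0.0612 5.17
0.0619 0.0612 5.68
0.0620 0.0613 5.84
0.0621 0.0613 6.21
0.0622 0.0613 6.46
0.0623 0.0614 6.62
0.0623 0.0614 6.84
0.0624 0.0614 6.83
0.0624 0.0614 6.93
0.0625 0.0615 7.09
0.0625 0.0615 7.18
0.0626 0.0615 7.02
0.0626 0.0615 7.06
0.0627 0.0615 7.53
hold 7.69
hold 7.71
hold 7.46
hold 6.95
26.1417 0.007655537849500182 [-7.0887  1.6974  1.331 ] [0.6304 0.1882 0.2476]
```

Steady pull of 7.0–7.7 N held for over 1.2 s, with the eye stopped at d = 61 mm, so the flap held. Now move inward, lower onto the peg and release.

```bash
python3 - <<'E'
from h import *
P=lambda d,z: root+d*p+[0,0,z]
env.servo_line(P(.047,.0377),max_speed=.02); env.hold(.3); print(get_obs()["wrist_force"])
st=env.servo_line(P(.047,.0315),max_speed=.008,stop_force=2.5); env.hold(.2); o=get_obs(); print(st,o["position"]-root,o["wrist_force"],o["t"])
hand.gripper_to(.025); env.hold(.5)
env.servo_line(P(.047,.12),max_speed=.08); env.hold(1.); o=get_obs(); print(o["t"],o["wrist_force"],o["grip_width"])
ims=[]
for _ in range(2):
    s=read_camera("side"); ims.append(cv2.resize(s["image"][110:190,255:335],(400,400),interpolation=2)); env.hold(1.5)
print("diff",np.abs(ims[0].astype(int)-ims[1]).mean())
cv2.imwrite("pics/m6.png",np.hstack(ims)[...,::-1])
E
```

```text
[ 0.6371  0.428  -2.4343]
True [ 0.0456 -0.0113  0.0323] [ 0.4973 -1.5861  5.4152] 28.2167
31.625 [-0.2863  0.7818 -0.3271] 0.02519774530613587
diff 0.7727166666666667
```

View pics/m6.png

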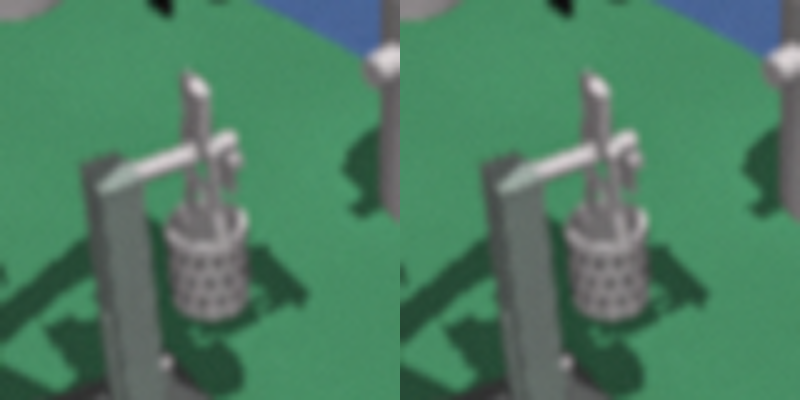

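Both frames show the basket hanging still on the peg: tab (196,100), cup (210,265). The flap at (232,170) hangs shut on the tip side of the eye, and the gripper is clear.

```bash
python3 -c "
from h import *
print(get_obs()['t']); finish_job()"
```

```text
34.725
the job is handed in; nothing more can be done
```

The job is done and handed in at 34.7 s of the 72 s allowed. The grey steel basket hangs on the grey stand's peg behind the shut flap.

- **Threading:** I gripped the basket by its tab and slid the eye onto the peg. Sampled force changes were about 1 N, and the flap hung straight down behind the eye afterwards.
- **Pull test:** I drew the basket back onto the flap until it stopped 61 mm out from the post. The pull held at about 7.0–7.7 N for 1.2 s and the flap did not give.
- **Release:** I moved the basket inward and lowered it until the eye bore on the peg, at about 8 N. I then opened the gripper and backed off upward.
- **Last checks:** two pictures 1.5 s apart show the basket still and the flap hanging shut on the tip side. The gripper is clear, with wrist force back near zero.

Two readings did not quite match expectation:
- The first contact stop came about 1 mm early, and the averaged force there was about 0 N, so it was most likely noise. The firm contact followed 1 mm further on.
- During the pull, the vertical force also shifted by about 4 N, making roughly 9 N in all on the stand, well under the 20 N limit.

I did not compare the bystanders' positions before and after. No unexpected contact showed in the forces I sampled.

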